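# Fetch a nut from a deep covered pocket with sprung tongs

## Robot

A 6-joint arm with a two-finger parallel gripper is mounted at the origin on a cart in front of the work surface, level with it; the furniture and walls round the work are solid. World frame = base frame: x ahead of the robot, y to its left, z up, the work surface at z = 0. Lengths are in mm, angles in rad, forces in N, time in s.
With the tool pointing down it reaches from about 300 to 775 mm from the base axis. Payload 14.6 kg.
Tool frame: the origin (TCP) lies on the centre line of the jaws, within the pads' length; the fingertips stand 11 mm ahead of it and the grasp point (between the pads) lies 8 mm behind it; x points along the fingers, y is the direction in which the jaws open and shut, and the axes are right-handed (so a half turn about x gives the same grasp; the last joint's range is limited). The gripper opens to 94 mm and grips with 3 to 60 N. Pads are 16 mm wide; open, the fingers measure 119 mm over their backs; the gripper's body (75 mm by 177 mm) begins 78 mm behind the grasp point.
Start: joints at [-1.192, 0.3, 1.521, -0, 1.321, -0.067], TCP at [237.141, -496.239, 216.446] pointing down, gripper open.
Joint ranges: [-3.03, 3.03], [-0.79, 2.21], [0.23, 2.52], [-1.04, 4.18], [0, 3.07], [-2.55, 2.55]. Speed limits (rad/s): [2.22, 2.22, 2.57, 3.14, 3.14, 3.14].

## Interface

Orientations are given as [roll, pitch, yaw] about the fixed x, y, z axes, in that order (R = Rz(yaw) Ry(pitch) Rx(roll)).
In Python, from cell import manip gives the robot as it stands.
- The arm moves only by the shell command python3 -m handwheel 'ROWS' [OPENING] [FORCE]. ROWS is JSON, a list of rows, each a list of 2 entries, a list of its own where there are three numbers: the shift along the tool's x, y, z in mm, then the turn about the tool's x in rad. In form: [[[x, y, z], spin], ...]. A call has exactly 10 rows; each row shifts and turns the commanded pose from where the row before left it, along the tool's axes as they then stand; what a row does not reach is not made up. A row lasts 1/8 s, in which the tool goes at most 62.5 mm and 10.7 degrees, less where a joint would pass 70% of its speed; a pose out of reach is approached as far as the arm can. A call with a gripper value outside its range is refused whole. OPENING is the closure in counts, from 0 (fully open) to 255 (shut), set as the call begins (- or left out, the last holds). The fingers move at their own pace and stop on an object; FORCE is the grip in N (left out, the last holds). Time passes only in rows, so rows that do not move let the fingers close, or fill a call up. It gives the time, the measured TCP pose, the force and the opening at its end, in the units of the state.
- manip.read_state(): the state, without advancing time (a new reading comes with each control period).
- manip.camera(name): name is "scene" or "top"; returns a dict with "pixels" (420x560x3 uint8, red, green, blue), "z_map" (420x560 float32, mm along the optical axis (not along the pixel's ray), 0 where there is no reading), "mtx" (3x3 intrinsics, pixels), "xyz" and "orientation" of the camera in the world. Camera axes: x right, y up, looking along -z (the intrinsics and any distortion apply to the point x, -y, -z); pixel columns grow to the right and rows downward; lengths in mm; the calibration is good to about 2 mm. A picture is of the moment at which its call begins.
- manip.sign_off(): hands the job in, once; it reports no verdict.
Trained networks look in the newest picture that a camera, given by its name, has taken for a name from the list of things; names that differ only in an ending like _2 or _b are one class to them, and where a whole thing is asked for, a point or a joint stands for the part that bears it (a point fixed in the world has none). Each returns a list of dicts, best first, with "confidence" (0 to 1); they miss things now and then, are a little off and sometimes report something else, mostly with a low value. They report only what shows in the picture. A call takes as long as a camera call.
- manip.cut_out(target, camera): "region" (420x560 bool, what is visible of it) and "centre" ([column, row] in pixels, amid what is visible of it).
The state is a dict: "clock": time; "joints": joint angles; "qd": joint speeds; "effort": joint torques, N m; "eef_pos": TCP position; "eef_rot": TCP orientation; "wrist_force": force on the tool from outside, world axes, zero at the start; "moment": the same for the moment, N m; "finger_gap": finger opening in mm.
Only numpy, scipy, OpenCV 4.12 (cv2) and the standard library are available. Lean on these libraries where they do the work, as an engineer would, in place of code of your own. Each camera call takes 0.05 s, during which the arm holds its last target. There are 200 camera calls.

## Task

Pick up the sprung tongs from the bench, reach with their tips into the covered pocket that holds the hex nut and squeeze them shut on it. Draw the nut out and set it down flat near the middle of the big square steel plate, ready for tacking, then let go, leaving the tongs lying flat. Only the tongs may touch the nut, not the robot's fingers.

Things in the scene. Friction and masses are not known exactly. Their poses are not given: they have to be found in the camera images.
- tongs_grip (a point): grip point of loose sprung tongs (0.15 kg, 222 mm long, balanced here) lying flat: two steel arms on a dark heel, which ends 115 mm behind. On their centre line, 22 mm above the underside, between black pads on the arms (56 mm long, 2 to 40 mm up). x to the tips, z up. Squeeze the pads across y: sprung open they are 53 mm over the outsides; 49 mm holds the tongs (6 N); 41 to 43 mm shuts them on the nut (use 20 N or more).
- tongs_jaws (a point): middle point between the tongs' two brass jaws, on their centre line, 97 mm ahead of the grip point, 8 mm above the underside. Jaws 26 mm long (x), 5 mm thick, 1 to 15 mm up. Gap between them 53 mm when sprung open, about 43 mm (53 mm over their outsides) with the pads squeezed to 49 mm; each mm less over the pads takes 2.2 mm off the gap. Let go, they spring fully open.
- nest: fixed metal two-pocket parts nest; its cover has a 20 mm wide sight slot over each pocket; 76 x 156 x 40 mm (x, y, z), and a 6 mm high lug on each side. Origin: centre of its underside. x points into the pockets; their mouths are at x = -38 mm. Pockets centred at y = +37 and -37 mm, each 66 mm wide, 68 deep, 36 high; their floor is the bench. One holds the nut, the other a rusty bolt; which varies.
- nut_centre (a point): centre of the loose steel hex nut (26 mm over flats, 30 mm over corners, 13 mm high, z up), lying flat on the bench in one of the pockets, 46 to 50 mm in from the mouth and within 3 mm of the pocket's centre line; any yaw.
- plate_mid (a point): middle of the upper face of the fixed bare steel plate, 217 x 199 x 5 mm (x, y, z), lying on the bench; its upper face is 5 mm above the bench.

How it is judged:
By the outcome, as a careful person would: the job done as asked, in the order asked, and still so for the second after the job is handed in, with the robot touching nothing.
It also fails if it takes over 56 s, if anything falls off the work surface, if the arm or the gripper's body presses on something with over 40 N, if the wrist force passes 120 N, or if a joint passes its speed limit or range.

## Working session

There is one attempt and no reset: what is moved stays moved. The work goes in short steps, Python scripts to look and compute and a shell command to move; the robot and the scene stay as the last step left them, time stands still between calls to the robot, and variables do not carry over. Pictures are saved under pics/ and viewed, about 8 in all and at most 12, crops included, and the job is handed in when it is done.

```bash
ls; mkdir -p pics; cat > h.py <<'E'
import numpy as np, cv2
from cell import manip
from scipy.spatial.transform import Rotation as R
def cam(n):
    return manip.camera(n)
def rotm(o):
    o=np.array(o,float)
    return o if o.shape==(3,3) else R.from_euler('xyz',o).as_matrix()
def pts(c):
    z=c['z_map'].astype(float);K=np.array(c['mtx']);v,u=np.mgrid[:z.shape[0],:z.shape[1]]
    P=np.stack([(u-K[0,2])/K[0,0]*z,-(v-K[1,2])/K[1,1]*z,-z],-1)
    W=P@rotm(c['orientation']).T+np.array(c['xyz'])
    W[z==0]=np.nan
    return W
def save(c,f): cv2.imwrite('pics/'+f,c['pixels'][...,::-1])
E
python3 - <<'E'
from h import *
s=manip.read_state();print(s)
for n in('scene','top'):
    c=cam(n);save(c,n+'0.png');print(n,c['xyz'],c['orientation'],c['mtx'],[k for k in c])
    W=pts(c);np.save(n+'0.npy',W)
    for t in('tongs_grip','tongs_jaws','nest','nut_centre','plate_mid'):
        for d in manip.cut_out(t,n)[:3]:
            m=d['region'];p=W[m];p=p[~np.isnan(p[:,0])]
            print(t,round(d['confidence'],2),np.round(d['centre']),m.sum(),np.round(np.median(p,0)) if len(p) else '',np.round(p.min(0)) if len(p) else '',np.round(p.max(0)) if len(p) else '')
E
```

```text
pics
{'clock': 0.0, 'joints': array([-1.19160509e+00,  3.00486324e-01,  1.52159257e+00,  1.34770889e-05,
        1.32069625e+00, -6.65685390e-02]), 'qd': array([-0.00024636, -0.00139879,  0.00097731, -0.00062221,  0.00067693,
       -0.00044205]), 'effort': array([-2.00773713e-03, -5.31815743e+01, -3.52735770e+01,  7.07548088e-02,
        2.44024774e-02, -9.68717723e-05]), 'eef_pos': array([ 237.05073505, -496.01167079,  215.87311444]), 'eef_rot': array([-1.64840377,  1.56961377,  1.93894532]), 'wrist_force': array([-0.27316979, -0.14935416,  0.64287615]), 'moment': array([0.01176376, 0.07966363, 0.02680586]), 'finger_gap': 94.01286835119744}
scene [212.62397775 535.82279874 747.18565717] [ 0.80014362  0.00511845 -2.62290104] [[538.26820594   0.         287.5988494 ]
 [  0.         538.26820594 208.33088247]
 [  0.           0.           1.        ]] ['pixels', 'z_map', 'mtx', 'xyz', 'orientation']
tongs_grip 0.63 [333. 260.] 2049 [453. -34.  17.] [353. -94.  -1.] [576. -17.  44.]
nest 0.89 [171. 284.] 4135 [652. 156.  40.] [611.  30.  -1.] [719. 238.  47.]
plate_mid 0.79 [328. 177.] 6423 [ 571. -248.    7.] [ 464. -363.    1.] [ 690. -153.   12.]
top [434.94041147 -64.90400704 916.85165693] [ 1.47120063e-01 -7.13092630e-04 -1.58293053e+00] [[406.27947657   0.         280.76763663]
 [  0.         406.27947657 200.83653813]
 [  0.           0.           1.        ]] ['pixels', 'z_map', 'mtx', 'xyz', 'orientation']
tongs_grip 0.98 [264. 267.] 784 [422. -39.  17.] [357. -90.  -1.] [580. -20.  43.]
tongs_jaws 0.74 [266. 275.] 849 [412. -39.  16.] [355. -90.  -3.] [578. -17.  43.]
nest 0.57 [188. 160.] 2477 [659. 137.  40.] [615.  41.  -4.] [712. 238.  46.]
plate_mid 0.77 [363. 195.] 8295 [ 578. -256.    5.] [ 467. -361.   -5.] [ 698. -152.   11.]
```

```bash
python3 - <<'E'
from h import *
a=cv2.imread('pics/scene0.png')
b=cv2.imread('pics/top0.png')
cv2.imwrite('pics/topz.png',cv2.resize(b[80:370,120:470],None,fx=2.05,fy=2.05,interpolation=cv2.INTER_CUBIC))
E
```

```text
(no output)
```

View pics/scene0.png

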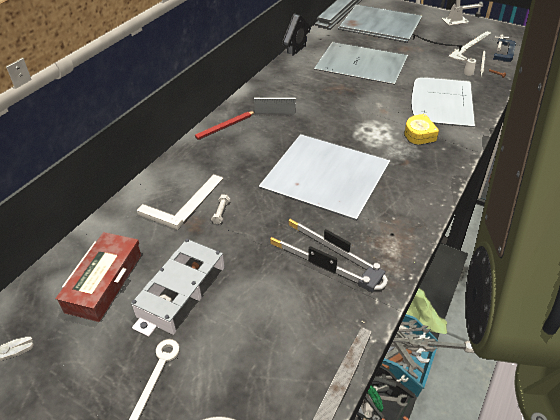

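View pics/topz.png

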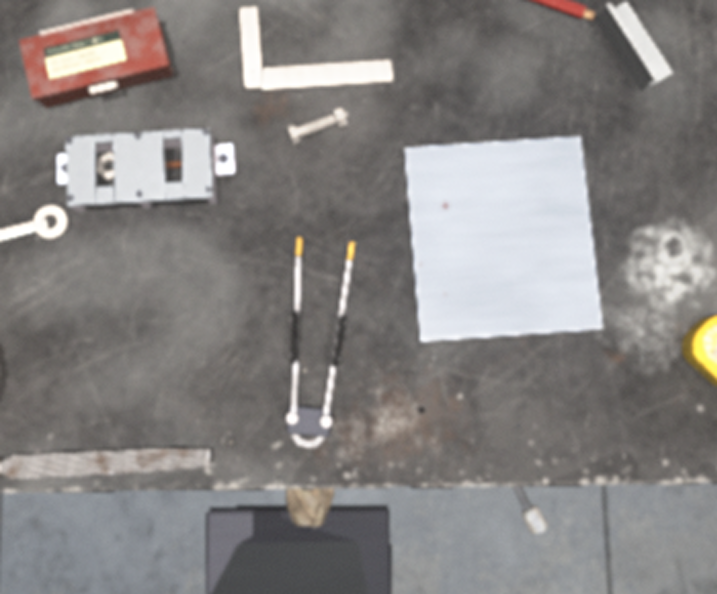

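The top view shows the nut in the left (+y) pocket, at about (107,165) in the crop, and the rusty bolt in the right one. The mouths face the robot. The tongs lie tips ahead, jaws at (299,247) and (351,250). The plate is at right. Next I measure these.

```bash
python3 - <<'E'
from h import *
for n in('top','scene'):
    W=np.load(n+'0.npy');img=cv2.imread(f'pics/{n}0.png').astype(int);hsv=cv2.cvtColor(img.astype(np.uint8),cv2.COLOR_BGR2HSV)
    X,Y,Z=W[...,0],W[...,1],W[...,2]
    def rect(m,k=None):
        p=W[m]; r=cv2.minAreaRect(p[:,:2].astype(np.float32)); print(n,k,m.sum(),np.round(r[0],1),np.round(r[1],1),round(r[2],2),'z',np.round(np.median(p[:,2]),1))
    rect((X>600)&(X<730)&(Y>40)&(Y<240)&(Z>35)&(Z<47),'nestcover')
    # bright plate: colour
    m=(X>440)&(X<720)&(Y<-130)&(Y>-390)&(hsv[...,2]>170)&(abs(Z-5)<9)
    m=cv2.morphologyEx(m.astype(np.uint8),cv2.MORPH_OPEN,np.ones((3,3)))>0
    rect(m,'plate')
    # tongs
    box=(X>330)&(X<600)&(Y>-110)&(Y<0)
    j=box&(hsv[...,0]>15)&(hsv[...,0]<35)&(hsv[...,1]>110)&(hsv[...,2]>120)
    nb,lab=cv2.connectedComponents(j.astype(np.uint8))
    for i in range(1,nb):
        if (lab==i).sum()>5: rect(lab==i,'jaw')
    p=box&(Z>31)&(Z<45)
    nb,lab=cv2.connectedComponents(p.astype(np.uint8))
    for i in range(1,nb):
        if (lab==i).sum()>5: rect(lab==i,'pad')
    rect(box&(Z>6)&(X<400),'heel')
    # bench plane around
    print('bench z',np.nanmedian(Z[(X>400)&(X<450)&(Y>20)&(Y<200)]),np.nanmedian(Z[(X>500)&(X<560)&(Y>20)&(Y<200)]))
    # nut
    nu=(X>600)&(X<740)&(Y>130)&(Y<240)&(Z>6)&(Z<20); rect(nu,'nut?') if nu.sum()>3 else 0
    if n=='top':
        K=cv2.imread('pics/top0.png');cv2.imwrite('pics/nz.png',cv2.resize(K[135:190,140:240],None,fx=7,fy=7,interpolation=cv2.INTER_CUBIC))
E
```

```text
top nestcover 2009 [657.3 139.4] [ 76.9 156.8] 2.69 z 40.4
top plate 8331 [ 581.2 -259. ] [219.2 203. ] 3.25 z 5.2
top jaw 31 [573.1 -32.6] [18.4  6.7] 0.26 z 13.7
top jaw 27 [567.  -89.3] [ 6.9 16.9] 87.41 z 13.3
top pad 72 [472.9 -27.3] [ 5.9 53.7] 87.05 z 39.0
top pad 74 [468.1 -74. ] [ 6.7 54.5] 82.12 z 39.3
top heel 353 [378.1 -42.4] [45.9 41.2] 89.17 z 15.8
bench z 0.1154449300886995 0.22398744836652895
top nut? 165 [648.3 193. ] [ 80.2 105.1] 12.04 z 10.2
scene nestcover 3022 [653.7 137.6] [ 77.8 159.2] 2.96 z 41.0
scene plate 6273 [ 579.6 -261.7] [221.7 209.4] 3.75 z 6.8
scene jaw 55 [565.7 -94.2] [14.3 31.6] 35.64 z 10.9
scene jaw 70 [569.9 -38.8] [32.2 19.3] 0.7 z 10.7
scene pad 163 [464.1 -74. ] [ 7.8 56.2] 80.71 z 38.8
scene pad 173 [468.5 -28. ] [ 9.6 55. ] 88.65 z 38.4
scene heel 574 [376.4 -45.2] [56.3 47. ] 89.86 z 16.7
bench z 1.2147241515953056 1.1760507083372431
scene nut? 577 [675.3 196.5] [138.4 107.4] 9.65 z 10.4
```

View pics/nz.png

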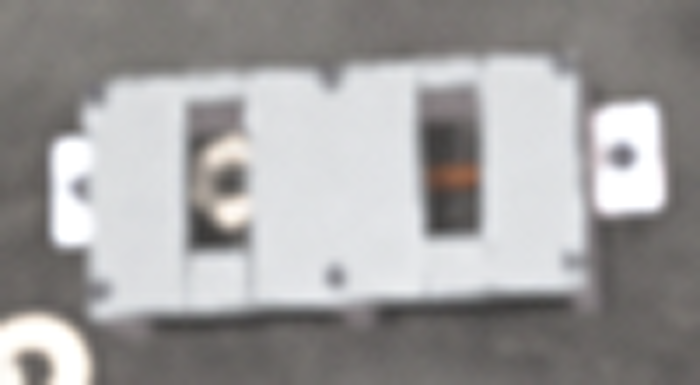

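```bash
cat >> h.py <<'E'
def go(p,yaw_tongs):
    """deltas (tool frame, start axes) and spin to bring the grasp pose: TCP to p, tongs x dir = yaw (deg)"""
    s=manip.read_state();M=rotm(s['eef_rot']);d=M.T@(np.array(p)-s['eef_pos'])
    psi=np.degrees(np.arctan2(M[1,1],M[0,1]))
    sp=-((yaw_tongs+90-psi+90)%180-90)
    print('tcp',np.round(s['eef_pos'],1),'psi',round(psi,2),'axes\n',M.round(3),'\n d',d.round(1),'spin',round(np.radians(sp),4),'j',s['joints'].round(2),'gap',round(s['finger_gap'],1),'F',s['wrist_force'].round(1),'t',s['clock'])
def ray(c,u,v,z):
    K=np.array(c['mtx']);r=rotm(c['orientation'])@np.array([(u-K[0,2])/K[0,0],-(v-K[1,2])/K[1,1],-1]);o=np.array(c['xyz'])
    return o+r*(z-o[2])/r[2]
E
python3 - <<'E'
from h import *
c=cam('top');print('nut',ray(c,172.6,161.1,13))
go([470,-51,100],-5.6)
for d in manip.cut_out('nut_centre','top'): print(d['confidence'],d['centre'],d['region'].sum())
E
```

```text
nut [663.48130594 178.49507396  13.        ]
tcp [ 237.2 -496.2  216.5] psi -64.46 axes
 [[-0.     0.431 -0.902]
 [-0.    -0.902 -0.431]
 [-1.     0.     0.   ]] 
 d [ 116.4 -301.3 -402.1] spin 0.5436 j [-1.19  0.3   1.52 -0.    1.32 -0.07] gap 94.0 F [-0.8  0.3 -0.4] t 0.65
0.65 [167.8, 156.0] 22
```

```bash
python3 -m handwheel '[[[12,-33,-45],0],[[13,-33,-45],0],[[13,-34,-45],0],[[13,-34,-45],0],[[13,-34,-45],0],[[13,-34,-45],0],[[13,-33,-44],0],[[13,-33,-44],0],[[13,-33,-44],0.18],[[0,0,0],0.18]]' 0 10; python3 -c "
from h import *
go([470,-51,14],-5.6)"
```

```text
clock: 1.95
eef_pos: [469.0, -52.2, 100.5]
eef_rot: [-0.454, 1.57, 2.784]
wrist_force: [-1.6, -0.6, 0.7]
finger_gap: 94.2
tcp [469.  -52.2 100.5] psi -84.46 axes
 [[-0.001  0.096 -0.995]
 [ 0.    -0.995 -0.096]
 [-1.    -0.001  0.001]] 
 d [86.5 -1.1 -1.2] spin 0.1944 j [-0.19  0.27  1.86  0.    1.02  1.29] gap 94.2 F [-1.6 -0.6  0.7] t 1.95
```

```bash
python3 -m handwheel '[[[0,-1,-1],0.1],[[20,0,0],0.09],[[26,0,0],0],[[24,0,0],0],[[10,0,0],0],[[6,0,0],0],[[0,0,0],0],[[0,0,0],0],[[0,0,0],0],[[0,0,0],0]]' 0 10; python3 -c "
from h import *
go([470,-51,14],-5.6)"
python3 -m handwheel '[[[0,0,0],0],[[0,0,0],0],[[0,0,0],0],[[0,0,0],0],[[0,0,0],0],[[0,0,0],0],[[0,0,0],0],[[0,0,0],0],[[0,0,0],0],[[0,0,0],0]]' 122 12; python3 -c "
from h import *
go([470,-51,14],-5.6)"
```

```text
clock: 3.2
eef_pos: [469.5, -53.8, 15.7]
eef_rot: [3.003, 1.57, -0.23]
wrist_force: [-0.3, 0.8, -0.1]
finger_gap: 94.2
tcp [469.5 -53.8  15.7] psi -95.25 axes
 [[ 0.    -0.091 -0.996]
 [-0.    -0.996  0.091]
 [-1.     0.    -0.   ]] 
 d [ 1.7 -2.8 -0.2] spin 0.0062 j [-0.19  0.41  1.9  -0.    0.82  1.47] gap 94.2 F [-0.3  0.8 -0.1] t 3.2
clock: 4.45
eef_pos: [469.4, -53.8, 15.4]
eef_rot: [-2.49, 1.571, 0.56]
wrist_force: [1.5, 0.3, 0.2]
finger_gap: 49.2
tcp [469.4 -53.8  15.4] psi -95.25 axes
 [[ 0.    -0.092 -0.996]
 [ 0.    -0.996  0.092]
 [-1.    -0.    -0.   ]] 
 d [ 1.4 -2.8 -0.4] spin 0.0061 j [-0.19  0.41  1.9   0.    0.82  1.47] gap 49.2 F [1.5 0.3 0.2] t 4.45
```

```bash
python3 -m handwheel '[[[-10,0,0],0],[[-20,0,0],-0.07],[[-10,0,0],-0.07],[[0,-25,0],0],[[0,-40,-2],0],[[0,-45,-2],0],[[0,-45,-2],0],[[0,-40,-2],0],[[0,-27,0],0],[[0,0,0],0]]'; python3 - <<'E'
from h import *
go([467,168.4,55],2.8)
for n in('top','scene'):
    c=cam(n);save(c,n+'1.png');W=pts(c);np.save(n+'1.npy',W)
    img=c['pixels'];hsv=cv2.cvtColor(np.ascontiguousarray(img),cv2.COLOR_RGB2HSV);X,Y,Z=[W[...,i] for i in range(3)]
    j=(X>500)&(X<640)&(Y>100)&(Y<250)&(hsv[...,0]>15)&(hsv[...,0]<35)&(hsv[...,1]>110)&(hsv[...,2]>120)
    nb,lab=cv2.connectedComponents(j.astype(np.uint8))
    for i in range(1,nb):
        m=lab==i
        if m.sum()>8: p=W[m];print(n,'jaw',m.sum(),np.nanmedian(p,0).round(1),np.nanmin(p,0).round(1),np.nanmax(p,0).round(1))
E
```

```text
clock: 5.7
eef_pos: [466.4, 169.6, 55.8]
eef_rot: [-2.552, 1.571, 0.64]
wrist_force: [0.7, 0.3, -1.6]
finger_gap: 48.9
tcp [466.4 169.6  55.8] psi -87.09 axes
 [[ 0.     0.051 -0.999]
 [ 0.    -0.999 -0.051]
 [-1.    -0.    -0.   ]] 
 d [ 0.8  1.2 -0.6] spin 0.0019 j [0.27 0.38 1.82 0.   0.93 1.79] gap 48.9 F [ 0.7  0.3 -1.6] t 5.7
top jaw 32 [565.5 195.6  53.8] [556.9 194.   42.3] [574.8 199.1  58. ]
top jaw 26 [568.8 148.4  54.1] [556.7 146.8  45. ] [575.9 151.8  57. ]
scene jaw 41 [562.9 149.4  49.8] [553.1 148.1  43.8] [574.  151.1  58. ]
scene jaw 44 [565.2 197.1  49.8] [ 5.553e+02  1.647e+02 -5.000e-01] [601.3 198.4  57.7]
```

View pics/scene1.png

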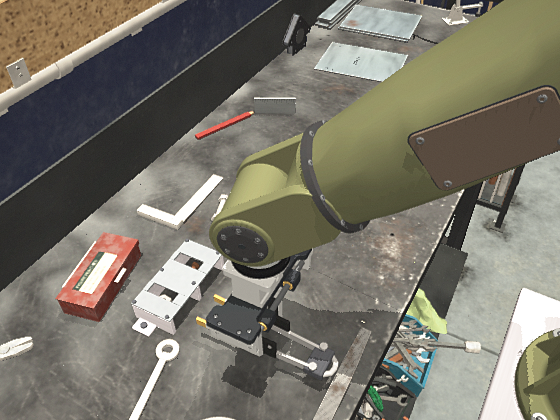

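The scene view shows the tongs held level, with brass jaws at about (228,297) and (202,322) facing the nut's pocket. The measured jaw mid-line matches the pocket line within about 1 mm in the top view. Next: lower, then begin to enter.

```bash
python3 -m handwheel '[[[15,0.5,0],0],[[15,0,0],0],[[8,0,0],0],[[0,0,-10],0],[[0,0,-12],0],[[0,0,-12],0],[[0,0,-8],0],[[0,0,-4],0],[[0,0,0],0],[[0,0,0],0]]'; python3 - <<'E'
from h import *
go([562,174,17],2.8)
c=cam('top');a=cv2.resize(c['pixels'][140:210,140:240,::-1],None,fx=6,fy=6,interpolation=cv2.INTER_CUBIC)
c=cam('scene');b=cv2.resize(c['pixels'][220:350,110:260,::-1],None,fx=4,fy=4,interpolation=cv2.INTER_CUBIC)
o=np.zeros((520+60,800,3),np.uint8);b=cv2.resize(b,(450,390));a=cv2.resize(a,(350,245));o[:390,:450]=b;o[:245,450:]=a
cv2.imwrite('pics/e2.png',o[:400])
E
```

```text
clock: 7.05
eef_pos: [512.3, 170.1, 17.4]
eef_rot: [0.161, 1.571, -2.932]
wrist_force: [-0.0, 0.7, -0.9]
finger_gap: 49.3
tcp [512.3 170.1  17.4] psi -87.22 axes
 [[-0.     0.048 -0.999]
 [-0.    -0.999 -0.048]
 [-1.     0.     0.   ]] 
 d [  0.4  -1.5 -49.8] spin -0.0004 j [0.25 0.53 1.71 0.   0.9  1.77] gap 49.3 F [-0.   0.7 -0.9] t 7.05
```

View pics/e2.png

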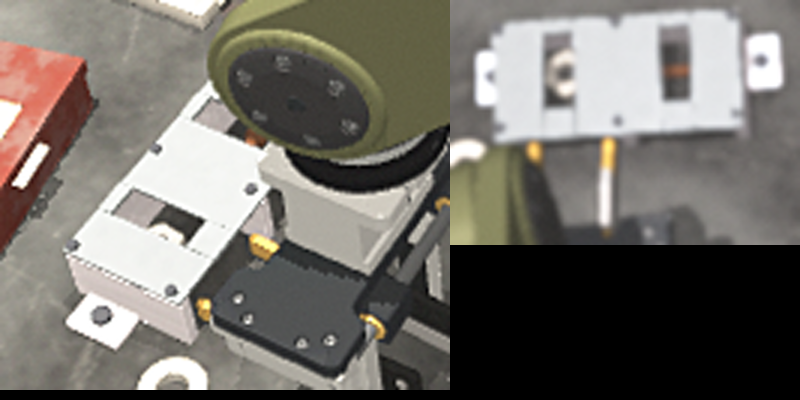

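The jaws stand at the mouth, about (535,150) and (609,150) in the right crop, inside the pocket's walls. The nut's hole at (565,73) lies 1–2 mm to their left. I shift slightly left and go in.

```bash
python3 -m handwheel '[[[0,-1.5,-4],0],[[0,0,-8],0],[[0,0,-8],0],[[0,0,-8],0],[[0,0,-8],0],[[0,0,-8],0],[[0,0,-6],0],[[0,0,-2],0],[[0,0,0],0],[[0,0,0],0]]'; python3 - <<'E'
from h import *
go([562,174,17],2.8)
c=cam('top');a=cv2.resize(c['pixels'][140:190,140:240,::-1],None,fx=7,fy=7,interpolation=cv2.INTER_CUBIC)
cv2.imwrite('pics/e3.png',a)
E
```

```text
clock: 8.4
eef_pos: [564.3, 174.1, 17.4]
eef_rot: [-0.022, 1.571, -3.115]
wrist_force: [0.7, 0.1, -1.4]
finger_gap: 48.8
tcp [564.3 174.1  17.4] psi -87.22 axes
 [[-0.     0.048 -0.999]
 [-0.    -0.999 -0.048]
 [-1.    -0.     0.   ]] 
 d [ 0.4 -0.   2.3] spin -0.0004 j [0.24 0.62 1.56 0.   0.96 1.76] gap 48.8 F [ 0.7  0.1 -1.4] t 8.4
```

View pics/e3.png

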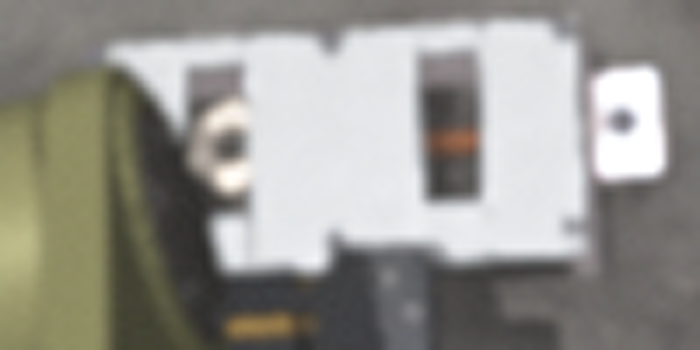

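No contact, and the nut has not moved (hole at (232,147)). Squeeze.

```bash
python3 -m handwheel '[[[0,0,0],0],[[0,0,0],0],[[0,0,0],0],[[0,0,0],0],[[0,0,0],0],[[0,0,0],0],[[0,0,0],0],[[0,0,0],0],[[0,0,0],0],[[0,0,0],0]]' 155 32
```

```text
clock: 9.7
eef_pos: [564.5, 174.1, 17.4]
eef_rot: [1.409, 1.571, -1.684]
wrist_force: [0.1, 0.4, -1.4]
finger_gap: 40.9
```

Stopped at 40.9 mm, which fits the nut over its flats. Lift 4 mm and draw out.

```bash
python3 -m handwheel '[[[-2,0,0],0],[[-2,0,0],0],[[0,0,6],0],[[0,0,12],0],[[0,0,18],0],[[0,0,20],0],[[0,0,20],0],[[0,0,20],0],[[0,0,12],0],[[0,0,0],0]]'; python3 -m handwheel '[[[-8,0,0],0],[[-14,0,0],0],[[-14,0,0],0],[[-14,0,0],0],[[-5,0,0],0],[[0,0,0],0],[[0,0,0],0],[[0,0,0],0],[[0,0,0],0],[[0,0,0],0]]'; python3 - <<'E'
from h import *
go([484,-252,70],-3)
c=cam('top');a=cv2.resize(c['pixels'][130:270,130:300,::-1],(680,560),interpolation=cv2.INTER_CUBIC)
cv2.imwrite('pics/e4.png',a)
for d in manip.cut_out('nut_centre','top'): print(d['confidence'],d['centre'],d['region'].sum(),np.nanmedian(pts(c)[d['region']],0))
E
```

```text
clock: 10.95
eef_pos: [457.9, 169.3, 22.6]
eef_rot: [-2.908, 1.565, 0.282]
wrist_force: [7.3, 2.1, -1.9]
finger_gap: 40.5
clock: 12.2
eef_pos: [456.6, 168.8, 76.3]
eef_rot: [0.221, 1.571, -2.873]
wrist_force: [-0.4, -0.3, -2.5]
finger_gap: 40.8
tcp [456.6 168.8  76.3] psi -87.23 axes
 [[-0.     0.048 -0.999]
 [-0.    -0.999 -0.048]
 [-1.     0.     0.   ]] 
 d [  6.3 421.7  -7.1] spin 0.1007 j [0.28 0.33 1.84 0.   0.97 1.8 ] gap 40.8 F [-0.4 -0.3 -2.5] t 12.2
```

View pics/e4.png

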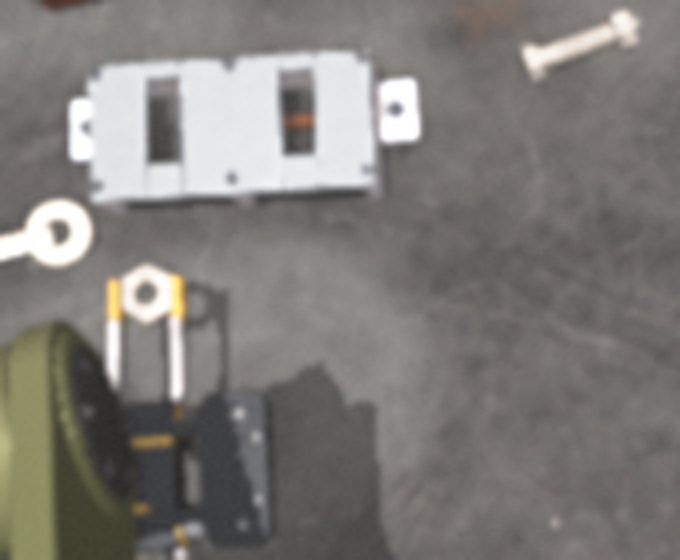

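The nut lies flat between the jaws at (147,291) in the crop, and its pocket is empty.

```bash
python3 - <<'E'
from h import *
c=cam('top');s=manip.read_state();n=ray(c,166.75,202.75,72);print(n,n-s['eef_pos'])
t=np.array([580.5,-260])-(n-s['eef_pos'])[:2];print(t);go([*t,50],2.8)
E
```

```text
[558.94111869 172.47804017  72.        ] [102.35297405   3.62719648  -4.37330015]
[ 478.14702595 -263.62719648]
tcp [456.6 168.9  76.4] psi -87.23 axes
 [[-0.     0.048 -0.999]
 [ 0.    -0.999 -0.048]
 [-1.    -0.     0.   ]] 
 d [ 26.4 433.   -0.6] spin -0.0005 j [0.28 0.33 1.84 0.   0.97 1.8 ] gap 40.9 F [ 0.  -0.2 -1.7] t 12.35
```

```bash
python3 -m handwheel '[[[0,20,0],0],[[0,40,0],0],[[0,55,0],0],[[0,58,0],0],[[0,58,0],0],[[0,58,0],0],[[0,58,0],0],[[0,50,0],0],[[0,25,0],0],[[0,11,-1],0]]'; python3 -m handwheel '[[[8,0,0],0],[[14,0,0],0],[[12,0,0],0],[[5,0,0],0],[[2,0,0],0],[[0,0,0],0],[[0,0,0],0],[[0,0,0],0],[[0,0,0],0],[[0,0,0],0]]'; python3 - <<'E'
from h import *
go([478.1,-263.6,22.6],2.8)
for n in ('top','scene'):
  c=cam(n);save(c,n+'5.png');W=pts(c)
  for t in('nut_centre','plate_mid'):
    for d in manip.cut_out(t,n)[:1]: print(n,t,d['confidence'],d['centre'],d['region'].sum(),np.nanmedian(W[d['region']],0))
  a=c['pixels'][...,::-1]
  if n=='top': o=cv2.resize(a[130:270,270:440],(425,350))
  else: o=np.hstack([o,cv2.resize(a[110:250,200:350],(375,350))])
cv2.imwrite('pics/e5.png',o)
E
```

```text
clock: 13.6
eef_pos: [478.3, -264.7, 76.2]
eef_rot: [-0.578, 1.571, 2.611]
wrist_force: [0.5, 1.2, -2.0]
finger_gap: 40.7
clock: 14.85
eef_pos: [478.5, -263.6, 35.4]
eef_rot: [-2.909, 1.571, 0.281]
wrist_force: [-0.2, 0.3, -1.7]
finger_gap: 41.1
tcp [ 478.5 -263.6   35.4] psi -87.23 axes
 [[ 0.     0.048 -0.999]
 [ 0.    -0.999 -0.048]
 [-1.    -0.    -0.   ]] 
 d [12.8 -0.   0.4] spin -0.0005 j [-0.57  0.51  1.69  0.    0.94  0.95] gap 41.1 F [-0.2  0.3 -1.7] t 14.85
top plate_mid 0.64 [355.9, 181.0] 5629 [ 614.372218   -233.70381717    5.33399168]
scene nut_centre 0.64 [325.2, 160.8] 78 [ 579.77239542 -263.71257108   32.98636511]
scene plate_mid 0.69 [317.4, 183.8] 4990 [ 595.34566703 -225.41926278    6.69424516]
```

View pics/e5.png

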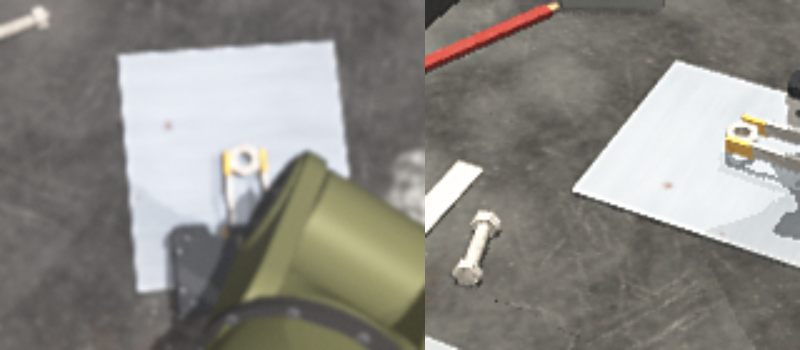

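Nut over the plate's middle, (244,158) in the left crop. Lower the last 12 mm.

```bash
python3 -m handwheel '[[[3,0,0],0],[[4,0,0],0],[[3,0,0],0],[[1.5,0,0],0],[[0.5,0,0],0],[[0.5,0,0],0],[[0,0,0],0],[[0,0,0],0],[[0,0,0],0],[[0,0,0],0]]'
```

```text
clock: 16.4
eef_pos: [478.5, -263.6, 22.9]
eef_rot: [2.24, 1.571, -0.853]
wrist_force: [0.9, 0.6, -1.4]
finger_gap: 40.8
```

```bash
python3 -m handwheel '[[[0.4,0,0],0],[[0.4,0,0],0],[[0,0,0],0],[[0,0,0],0],[[0,0,0],0],[[0,0,0],0],[[0,0,0],0],[[0,0,0],0],[[0,0,0],0],[[0,0,0],0]]'; python3 -m handwheel '[[[0,0,0],0],[[0,0,0],0],[[0,0,0],0],[[0,0,0],0],[[0,0,0],0],[[0,0,0],0],[[0,0,0],0],[[0,0,0],0],[[0,0,0],0],[[0,0,0],0]]' 122 12
```

```text
clock: 17.65
eef_pos: [478.5, -263.6, 22.1]
eef_rot: [1.819, 1.571, -1.274]
wrist_force: [0.1, -0.4, -1.6]
finger_gap: 40.8
clock: 18.9
eef_pos: [478.5, -263.6, 22.1]
eef_rot: [-0.594, 1.571, 2.596]
wrist_force: [0.4, -0.5, -1.8]
finger_gap: 49.2
```

```bash
python3 -m handwheel '[[[-3,0,0],0],[[-5,0,0],0],[[-8,0,0],0],[[-14,0,0],0],[[-14,0,0],0],[[-8,0,0],0],[[0,-20,0],0],[[0,-40,2],0],[[0,-50,3],0],[[0,-40,3],0]]'; python3 -m handwheel '[[[0,-32,0],0],[[0,-18,0],0],[[0,-7,0],0],[[12,0,0],0],[[18,0,0],0],[[14,0,0],0],[[6,0,0],0],[[4,0,0],0],[[0,0,0],0],[[0,0,0],0]]';python3 - <<'E'
from h import *
go([469,-56,15.4],2.8)
for n in ('top','scene'):
  c=cam(n);W=pts(c)
  for d in manip.cut_out('nut_centre',n)[:1]: print(n,d['confidence'],d['centre'],d['region'].sum(),np.nanmedian(W[d['region']],0),np.nanmax(W[d['region']],0))
  a=c['pixels'][...,::-1]
  if n=='top': o=cv2.resize(a[100:310,190:445],(425,350))
  else: o=np.hstack([o,cv2.resize(a[110:290,210:400],(375,350))])
cv2.imwrite('pics/e6.png',o)
E
```

```text
clock: 20.15
eef_pos: [462.3, -111.5, 73.7]
eef_rot: [-0.507, 1.57, 2.684]
wrist_force: [0.5, -0.6, -1.3]
finger_gap: 49.1
clock: 21.4
eef_pos: [460.8, -57.3, 20.5]
eef_rot: [2.942, 1.57, -0.151]
wrist_force: [-0.1, 0.3, -1.1]
finger_gap: 49.3
tcp [460.8 -57.3  20.5] psi -87.23 axes
 [[ 0.001  0.048 -0.999]
 [-0.    -0.999 -0.048]
 [-1.     0.    -0.001]] 
 d [ 5.1 -0.9 -8.3] spin -0.0005 j [-0.2   0.39  1.93  0.    0.83  1.32] gap 49.3 F [-0.1  0.3 -1.1] t 21.4
top 0.65 [366.1, 190.9] 93 [ 583.34751213 -257.47567478   17.52501922] [ 595.12649763 -244.64189403   22.52194868]
```

View pics/e6.png

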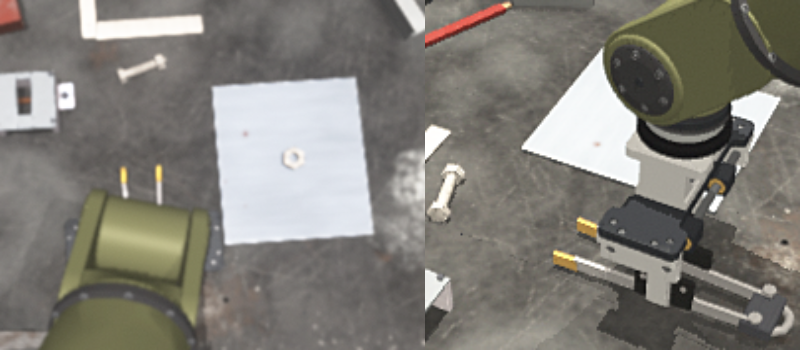

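The nut lies flat in the middle of the plate, (292,157) in the left crop, with its top at 17.5 mm (5+13 expected). Now lower the tongs onto the bench, let go and rise.

```bash
python3 -m handwheel '[[[0,0,-8],0],[[2,0,-4],0],[[2,0,0],0],[[0.7,0,0],0],[[0,0,0],0],[[0,0,0],0],[[0,0,0],0],[[0,0,0],0],[[0,0,0],0],[[0,0,0],0]]'; python3 -m handwheel '[[[0,0,0],0],[[0,0,0],0],[[0,0,0],0],[[0,0,0],0],[[0,0,0],0],[[0,0,0],0],[[0,0,0],0],[[0,0,0],0],[[0,0,0],0],[[0,0,0],0]]' 0 12;  python3 -m handwheel '[[[-4,0,0],0],[[-10,0,0],0],[[-25,0,0],0],[[-40,0,0],0],[[-40,0,0],0],[[-40,0,0],0],[[-20,0,0],0],[[0,0,0],0],[[0,0,0],0],[[0,0,0],0]]'
```

```text
clock: 22.85
eef_pos: [472.5, -56.7, 15.4]
eef_rot: [-0.003, 1.571, -3.097]
wrist_force: [-0.3, 0.4, -0.8]
finger_gap: 49.3
clock: 24.1
eef_pos: [472.5, -56.6, 15.4]
eef_rot: [-1.781, 1.571, 1.409]
wrist_force: [-0.7, 0.1, -0.6]
finger_gap: 93.9
clock: 25.35
eef_pos: [472.1, -56.6, 193.5]
eef_rot: [-0.244, 1.569, 2.946]
wrist_force: [0.1, -0.9, 0.4]
finger_gap: 93.9
```

```bash
python3 - <<'E'
from h import *
for n in ('top','scene'):
  c=cam(n);W=pts(c)
  for t in ('nut_centre','tongs_grip'):
   for d in manip.cut_out(t,n)[:1]: print(n,t,d['confidence'],d['centre'],d['region'].sum(),np.nanmedian(W[d['region']],0),np.nanmin(W[d['region']],0),np.nanmax(W[d['region']],0))
  a=c['pixels'][...,::-1]
  if n=='top': o=cv2.resize(a[100:310,190:445],(425,350))
  else: o=np.hstack([o,cv2.resize(a[110:310,210:420],(375,350))])
cv2.imwrite('pics/e7.png',o)
E
```

```text
top tongs_grip 0.62 [280.2, 279.7] 307 [394.18515831 -61.09291278  16.70689716] [374.68384962 -81.39256737   2.95944074] [584.21265222 -35.3540309  514.23903275]
scene nut_centre 0.62 [328.5, 169.8] 48 [ 566.62569771 -257.70969825   16.82985791] [ 440.4635591  -276.32869695    5.65999915] [573.78089301  24.05643613 284.81030947]
scene tongs_grip 0.95 [336.0, 255.5] 2175 [456.65217364 -52.54431513  16.74727662] [ 3.54942037e+02 -9.80026617e+01 -2.74195316e-01] [578.30503319 -19.09633357  43.76088414]
```

View pics/e7.png

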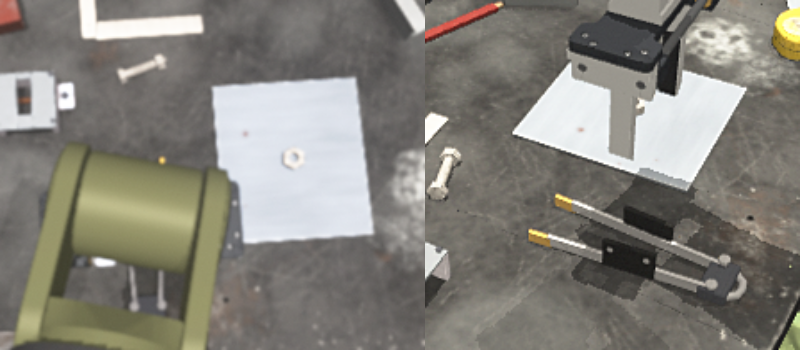

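The tongs lie flat and sprung open on the bench, with the gripper clear above. The nut is still on the plate's middle at (292,157) in the left crop.

```bash
python3 -c "
from cell import manip
print(manip.sign_off())"
```

```text
the job is handed in; nothing more can be done
None
```

The job is done and handed in at about 25.5 s of the 56 s allowed. I gripped the tongs and reached into the left (+y) pocket. I squeezed them shut on the nut, which stopped the pads at 40.9 mm, about what the nut's flats should give. I then drew the nut out, set it on the plate and laid the tongs back on the bench.

**Last checks**
- **Nut:** the top camera puts it flat at about (583, -257), within about 3 mm of the plate's middle (measured at about (580.5, -260)). Its upper face is at 17.5 mm; 18 mm was expected.
- **Tongs:** they lie flat on the bench, sprung open.
- **Gripper:** it is open and clear at z = 193 mm, and reads no force beyond noise. The highest wrist force I saw at the end of a move was about 8 N.
- **Disagreements:** the two cameras differ by up to about 4 mm. After I let go, the top camera's network missed the nut because it did not report it, though the nut shows plainly in that picture. The scene camera's nut outline also included stray points, because a finger partly hid the nut.

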